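# Tip the marking pen into its holder

### The job

In the trim workshop a blue marking pen lies in the tip-up tray. Slide the yellow holder by its wooden post fully home against the stand's stop bar, square and centred under the tray's mouth; then swing the tray up steeply by its red handle so that the pen slides end-down into the holder, and lower the tray back to level. Leave the holder there, do not touch the pen, and leave the other things on the table alone.

Things in the scene. Friction and masses are not known exactly. Their poses are not given: they have to be found in the camera images.
- stand: Fixed plywood stand. Origin on the table below the tray's hinge; z up; the tray runs from the hinge along +y, its mouth opens to -y. Base plate 100 wide (x), y=12 to 202. Grey guide throat over the holder's place, open above and below: outer faces x=+-24, y=-41, z=118 to 180. Two columns at x=+-29, y=12 to 42, up to z=162. Sizes in mm.
- seat (a point): Point on the table at x=0, y=-13 in the stand's frame, axes as the stand's. When the holder is home its origin lies here and its axes match. The stand's stop bar (100 wide, 30 high) has its face 25 beyond this point, at stand y=+12, looking to -y.
- tray (a joint): Angle of the tray about its hinge (along the stand's x, at stand y=0, z=140): 0 level, at rest on the stand; grows as the handle end rises, at most 1.3 rad. It falls back to level when let go. Aluminium channel, inside 24 wide, 24 deep, 150 long, closed at the handle end, open at the hinge end.
- tray_handle (a point): Middle of the red handle bar at the tray's end: round bar 10 in diameter along the stand's x, 58 clear length between its side arms, with 37 free between the bar and the tray's end wall. 196 from the hinge along the tray and 10 above its floor (stand y=196, z=150 when level). Its axes turn with the tray.
- marker: Blue marking pen with a white band, round, 18 in diameter, 115 long with domed ends. Origin at its middle; its y axis runs along it, the leading (banded) end at -y. It lies in the tray with its y axis along the tray. When it stands in the holder, banded end down, y points up.
- holder: Loose holder, 0.5 kg: yellow square pot, 50 outside, 42 inside, walls 4, rim at z=110, inner floor z=14, on a wooden sled 50 wide (x), 10 thick, y=-137 to +25. Origin on the underside below the pot's centre; +y points from the post to the pot and leads when slid home: the end face at y=+25 meets the stop bar.
- holder_post (a point): Centre of the top of the holder's dark wooden post, at y=-120, z=85 in the holder's frame; post 30 wide (x), 16 thick (y), from z=10 to 85.
- thread: Bystander: cone of red thread, 72 in diameter, 150 high; origin under its centre.
- foam: Bystander: pale foam pin block, 70 by 120 by 40 high; origin under its centre.
- driver: Bystander: screwdriver with a blue handle lying on the table, about 200 long; origin under its middle.
Mind the look-alikes: they are no part of the job. Of the things like the holder, leave any that is green or purple; of the rest the smaller one is meant.

How it is judged:
On the way, in this order (a step that is already met when the one before it is completed fails the run):
1. the holder stands home under the tray's mouth (within 12 mm of the seat, square to 0.15 rad), the pen still in the tray (x of holder in the frame of seat between -0.012 and 0.012 m and y of holder in the frame of seat between -0.012 and 0.012 m and angle between the y axis of holder and the y axis of stand, either way round below 0.15 rad and height (world z) of marker above 0.13 m), for 0.2 s.
2. the tray is swung up past 0.9 rad (value of joint tray above 0.9 rad), for 0.1 s.
At the end, for the whole second after the job is handed in: The pen stands banded end down at the bottom of the pot (middle inside the pot, below 85 mm over the holder's underside, within 0.5 rad of upright); pen and holder at rest; holder flat, within 20 mm of the seat along both stand axes; tray below 0.1 rad (x of marker in the frame of holder between -0.023 and 0.023 m and y of marker in the frame of holder between -0.023 and 0.023 m and z of marker in the frame of holder below 0.085 m and angle between marker's own y axis and vertical below 0.5 rad and linear speed of each of marker, holder below 0.02 m/s and angle between holder's own z axis and vertical below 0.08 rad and value of joint tray below 0.1 rad and x of holder in the frame of seat between -0.02 and 0.02 m and y of holder in the frame of seat between -0.02 and 0.02 m); the robot touches nothing.
It fails at once if the fingers touch the pen (contact force between the fingers and marker above 1 N).
It fails at once if another thing on the table is shifted by more than 30 mm (distance of any of thread, foam, driver from where it was at the start of the episode above 0.03 m).
It also fails if it takes over 66 s, if anything falls off the work surface, if the arm or the gripper's body presses on something with over 40 N, if the wrist force passes 120 N, or if a joint passes its speed limit or range.

### The arm

A 6-joint arm with a two-finger parallel gripper is mounted at the origin on the work surface. World frame = base frame: x ahead of the robot, y to its left, z up, the work surface at z = 0. Lengths are in m, angles in rad, forces in N, time in s.
With the tool pointing down it reaches from about 0.425 to 0.95 m from the base axis. Payload 3.5 kg.
Tool frame: the origin (TCP) lies between the finger pads; the fingertips stand 19 mm ahead of it and the grasp point (between the pads) is the TCP; z points along the fingers, y is the line along which they close (so a half turn about z gives the same grasp; the last joint's range is limited). The gripper opens to 85 mm and grips with 20 to 120 N. Pads are 22 mm wide; open, the fingers measure 114 mm over their backs; the gripper's body (76 mm by 85 mm) begins 54 mm behind the grasp point. The pads swing forward as they close: fully open they stand 13 mm farther back than shut.
Start: joints at [1.082, 0.286, 1.577, -0, 1.279, -0.15], TCP at [0.224, 0.637, 0.25] pointing down, gripper open.
Joint ranges: [-2.77, 2.77], [-0.9, 2.22], [0.21, 2.48], [-1.53, 4.67], [0.24, 2.81], [-2.84, 2.84]. Speed limits (rad/s): [2.79, 2.79, 3.14, 3.14, 3.14, 3.14].

### API

Orientations are given as a unit quaternion [x, y, z, w].
In Python, from plant import monitor, eyes, ctrl gives the robot as it stands.
- The arm moves only by the shell command python3 -m handwheel 'ROWS' [FORCE]. ROWS is JSON, a list of rows, each a list of 7 numbers: the shift along the tool's x, y, z in units of 40 cm (1.0 is 40 cm), then the turn, a rotation vector about the tool's x, y, z in units of pi rad (1.0 is pi rad), then the opening, from -1 (shut) to 1 (fully open). A call has 1 to 12 rows; each row is the pose to reach, as a shift and turn from the pose commanded when the call began, along the tool's axes at that moment, turning the shorter way round; what a row does not reach only later rows make up. A row lasts 1/8 s, in which the tool goes at most 62.5 mm and 10.7 degrees, less where a joint would pass 70% of its speed; a pose out of reach is approached as far as the arm can. A call with a number of a shift or a turn outside -1 to 1 is refused whole. A call with a gripper value outside its range is refused whole. The fingers move at their own pace and stop on an object; FORCE is the grip in N (left out, the last holds). Time passes only in rows, so rows that repeat a pose let the fingers close. It gives the time, the measured TCP pose, the force, the opening and the grip force at its end, in the units of the state.
- monitor.get_state(): the state, without advancing time (a new reading comes with each control period).
- eyes.read_camera(name): name is "side" or "top"; returns the picture (384x512x3 uint8, red, green, blue); there is no depth.
- eyes.camera_params(name): a dict with "K" (3x3 intrinsics, pixels), "k1" (the pictures are not rectified: a ray, as slopes to the right and down, at radius r is drawn at 1 + k1 r^2 times it, then the intrinsics apply), "R" (3x3) and "t" (3): a world point X has camera coordinates R X + t. Camera axes: x right, y down, z forward; pixel columns grow to the right and rows downward; lengths in m; the calibration is good to about 2 mm. A picture is of the moment at which its call begins. camera_params takes no time and is no camera call.
- ctrl.sign_off(): hands the job in; it is judged then, once.
The state is a dict: "time": time; "qpos": joint angles; "dq": joint speeds; "joint_efforts": joint torques, N m; "eef_pos": TCP position; "tcp_rot": TCP orientation; "contact_force": force on the tool from outside, world axes, zero at the start; "wrist_torque": the same for the moment, N m; "opening": opening from 0.0 (shut) to 1.0 (fully open); "finger_force": force on a finger pad.
Only numpy, scipy, OpenCV 4.12 (cv2) and the standard library are available. Lean on these libraries where they do the work, as an engineer would, in place of code of your own. Each camera call takes 0.05 s, during which the arm holds its last target. There are 200 camera calls.

## Working session

There is one attempt and no reset: what is moved stays moved. The work goes in short steps, Python scripts to look and compute and a shell command to move; the robot and the scene stay as the last step left them, time stands still between calls to the robot, and variables do not carry over. Pictures are saved under pics/ and viewed, at most 10 in all, crops included, and the job is handed in when it is done.

```bash
ls; mkdir -p pics; python3 - <<'E'
from plant import monitor, eyes, ctrl
import cv2
for n in("side","top"):
    im=eyes.read_camera(n); cv2.imwrite(f"pics/{n}0.png",im[:,:,::-1]); p=eyes.camera_params(n); print(n,p)
print(monitor.get_state())
E
```

```text
pics
side {'K': array([[443.63922645,   0.        , 260.7179553 ],
       [  0.        , 443.63922645, 184.02451389],
       [  0.        ,   0.        ,   1.        ]]), 'k1': -0.1725880188925348, 'R': array([[ 0.85441261, -0.51959418, -0.00098487],
       [-0.40584896, -0.66618577, -0.62568614],
       [ 0.32444677,  0.53499383, -0.78007428]]), 't': array([-0.48224279,  0.21808285,  1.28351328])}
top {'K': array([[355.90585395,   0.        , 252.68066894],
       [  0.        , 355.90585395, 190.73014707],
       [  0.        ,   0.        ,   1.        ]]), 'k1': -0.02432911444105792, 'R': array([[-0.00469991, -0.99992547, -0.01126779],
       [-0.99454009,  0.00584868, -0.10419116],
       [ 0.10424929,  0.01071658, -0.99449346]]), 't': array([-0.07307895,  0.51895244,  1.05755116])}
{'time': 0.1, 'qpos': array([ 1.08198786e+00,  2.87141753e-01,  1.57801490e+00,  9.20566806e-06,
        1.27859494e+00, -1.50026183e-01]), 'dq': array([-0.00048517, -0.00330407, -0.0036474 , -0.00223635,  0.00119671,
       -0.00151796]), 'joint_efforts': array([ 1.17101135e-03, -4.07292974e+01, -2.93701154e+01, -1.57016852e-04,
        3.38872662e-03, -1.88037353e-05]), 'eef_pos': array([0.2240568 , 0.6361512 , 0.24905083]), 'tcp_rot': array([ 1.68583450e-01,  9.85686794e-01, -1.02348152e-03, -3.43150258e-04]), 'contact_force': array([-0.58465955,  0.45400296, -1.16431772]), 'wrist_torque': array([-0.0065636 , -0.02779566,  0.03281199]), 'finger_force': 0.0, 'opening': 0.9990635884202059}
```

View pics/side0.png

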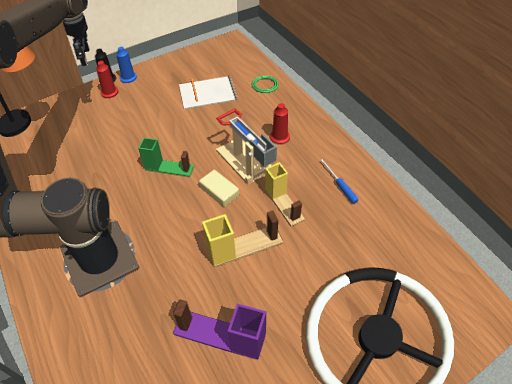

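View pics/top0.png

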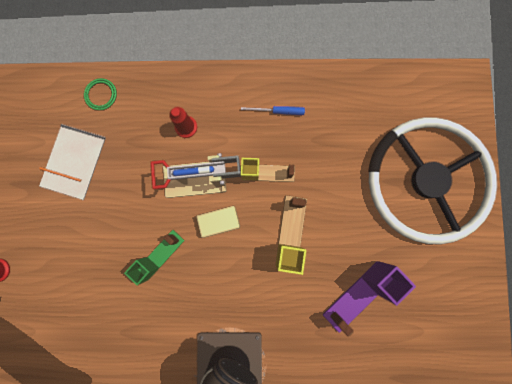

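Two yellow holders are visible: A with its pot at top (250,167) / side (277,180), and B with its pot at top (292,260) / side (220,238). There are also green and purple ones to leave alone. A's rim looks about 18 px wide in the top view (≈50 mm) and B's about 26 px, so A should be the one meant. I'll confirm that in an enlarged crop.

```bash
python3 - <<'E'
import cv2,numpy as np
t=cv2.imread("pics/top0.png")[125:275,140:320]; s=cv2.imread("pics/side0.png")[95:245,195:305]
t=cv2.resize(t,None,fx=4,fy=4,interpolation=cv2.INTER_CUBIC)
cv2.imwrite("pics/c1.png",t)
s=cv2.resize(s,None,fx=4,fy=4,interpolation=cv2.INTER_CUBIC)
cv2.imwrite("pics/c2.png",s)
E
```

```text
(no output)
```

View pics/c1.png

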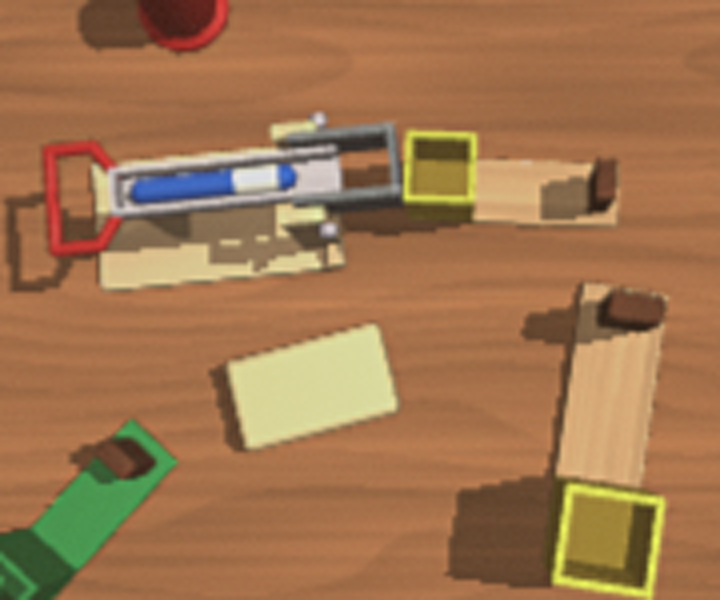

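View pics/c2.png

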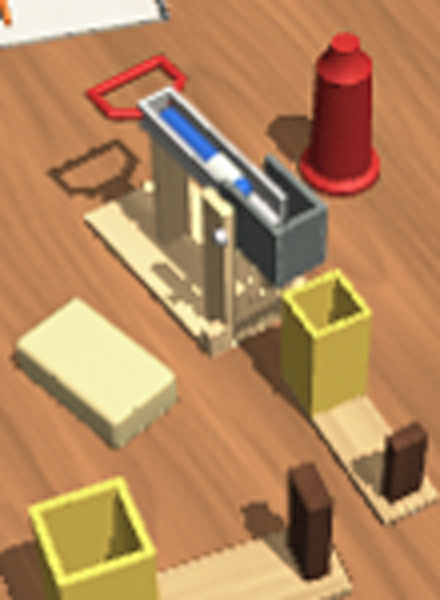

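The crop confirms it. A (top (250,167), rim ≈72/4 px) is the smaller yellow holder, standing just short of the throat with its post to the right. B is clearly larger. Next I'll fit the poses of the stand and holder A from the corners in both views.

```bash
cat > h.py <<'E'
import numpy as np
from plant import monitor, eyes, ctrl
from scipy.optimize import least_squares
P={n:eyes.camera_params(n) for n in("top","side")}
def proj(n,X):
    p=P[n]; c=p["R"]@X+p["t"]; s=c[:2]/c[2]; s=s*(1+p["k1"]*(s@s)); return p["K"][:2,:2]@s+p["K"][:2,2]
OFF={"top":(140,125),"side":(195,95)}
def px(n,c): return np.array(OFF[n])+(np.array(c)+.5)/4-.5
def world(q,l):
    c,s=np.cos(q[2]),np.sin(q[2]); return np.array([q[0]+c*l[0]-s*l[1],q[1]+s*l[0]+c*l[1],l[2]])
def fit(obs,q0):
    f=lambda q:np.concatenate([proj(n,world(q,np.array(l)/1e3))-u for n,l,u in obs])
    r=least_squares(f,q0,loss="soft_l1"); return r.x,r.fun.reshape(-1,2)
E
python3 - <<'E'
from h import *
import json
S=[("top",(24,-41,180),(393,123)),("top",(-24,-41,180),(402,206)),("top",(0,196,150),(51,200)),
("side",(24,-41,180),(327,208)),("side",(-24,-41,180),(275,236)),("side",(24,-41,118),(325,258)),("side",(-24,-41,118),(275,285)),("side",(0,196,150),(127,79)),
]
H=[("top",(25,25,110),(404,130)),("top",(25,-25,110),(477,132)),("top",(-25,-25,110),(475,206)),("top",(-25,25,110),(402,204)),
("side",(25,25,110),(341,270)),("side",(25,-25,110),(371,306)),("side",(-25,-25,110),(315,333)),("side",(-25,25,110),(283,293)),("side",(0,-120,85),(406,434)),("top",(-25,-137,10),(617,224))]
for o in (S,H):
    q,r=fit([(n,l,px(n,u)) for n,l,u in o],[.5,0,0]); print(q.round(4)); print(r.round(1).tolist())
    if o is S: qs=q
    else: print("post",world(q,np.array([0,-.12,.085])).round(4))
print("seat",world(qs,np.array([0,-.013,0])).round(4),"handle",world(qs,np.array([0,.196,.15])).round(4), "hinge",qs)
E
```

```text
[0.5684 0.0006 0.0878]
[[-0.2, 0.3], [-0.9, -2.6], [0.1, 0.1], [0.0, 0.0], [0.0, 0.1], [-0.0, 1.4], [-0.0, 1.7], [-0.1, -0.3]]
[ 0.5796 -0.0671 -0.0374]
[[0.0, 0.2], [-0.6, 0.2], [-0.7, -0.9], [-0.1, -0.9], [-0.6, -0.0], [0.3, 1.8], [0.0, 1.2], [-0.2, 0.2], [0.7, -0.0], [-0.1, 0.5]]
post [ 0.5751 -0.187   0.085 ]
seat [ 0.5695 -0.0124  0.    ] handle [0.5512 0.1958 0.15  ] hinge [0.56839645 0.00058214 0.087819  ]
```

```bash
cat >> h.py <<'E'
from scipy.spatial.transform import Rotation as Ro
def down(yaw):  # tool z down, tool y at given yaw from world +y
    c,s=np.cos(yaw),np.sin(yaw); return Ro.from_matrix(np.array([[-c,-s,0],[-s,c,0],[0,0,-1]]).T@np.eye(3) if 0 else np.column_stack([[-c,-s,0],[-s,c,0],[0,0,-1]]))
def row(p,R,s=None):
    s=s or monitor.get_state(); R0=Ro.from_quat(s["tcp_rot"]); 
    return (R0.inv().apply(np.array(p)-s["eef_pos"])/.4).round(3).tolist(), ((R0.inv()*R).as_rotvec()/np.pi).round(4).tolist()
E
python3 - <<'E'
from h import *
R=down(-.037)
for p in ([.45,.27,.26],[.575,-.187,.20]): print(row(p,R))
E
```

```text
([-0.837, -0.676, -0.026], [-0.0007, -0.0002, -0.0961])
([-1.511, -1.649, 0.126], [-0.0007, -0.0002, -0.0961])
```

```bash
python3 -m handwheel '[[-0.837,-0.676,-0.05,0,0,-0.096,1],[-0.837,-0.676,-0.05,0,0,-0.096,1],[-0.837,-0.676,-0.05,0,0,-0.096,1],[-0.837,-0.676,-0.05,0,0,-0.096,1],[-0.837,-0.676,-0.05,0,0,-0.096,1],[-0.837,-0.676,-0.05,0,0,-0.096,1],[-0.837,-0.676,-0.05,0,0,-0.096,1],[-0.837,-0.676,-0.05,0,0,-0.096,1],[-0.837,-0.676,-0.05,0,0,-0.096,1]]'; python3 - <<'E'
from h import *
R=down(-.037)
for p in ([.5,-.1,.26],[.575,-.187,.20]): print(row(p,R))
E
```

```text
time: 1.23
eef_pos: [0.4498, 0.2704, 0.2699]
tcp_rot: [0.019, 1.0, 0.0, -0.001]
contact_force: [-0.3, 0.6, 0.5]
opening: 1.0
finger_force: 0.0
([-0.16, -0.921, 0.024], [0.0, -0.0004, -0.0003])
([-0.356, -1.131, 0.174], [0.0, -0.0004, -0.0003])
```

```bash
python3 -m handwheel '[[-0.3,-1,0,0,0,0,1],[-0.3,-1,0,0,0,0,1],[-0.3,-1,0,0,0,0,1],[-0.3,-1,0,0,0,0,1],[-0.3,-1,0,0,0,0,1],[-0.3,-1,0,0,0,0,1],[-0.3,-1,0,0,0,0,1],[-0.3,-1,0,0,0,0,1],[-0.3,-1,0,0,0,0,1]]'; python3 - <<'E'
from h import *
R=down(-.037)
for p in ([.575,-.187,.15],[.575,-.187,.05]): print(row(p,R))
E
```

```text
time: 2.35
eef_pos: [0.5552, -0.132, 0.2698]
tcp_rot: [0.018, 1.0, 0.001, -0.001]
contact_force: [0.0, 0.6, 0.1]
opening: 0.998
finger_force: 0.0
([-0.055, -0.136, 0.299], [0.0004, -0.0003, 0.0005])
([-0.055, -0.136, 0.549], [0.0004, -0.0003, 0.0005])
```

```bash
python3 -m handwheel '[[-0.055,-0.136,0.1,0,0,0,1],[-0.055,-0.136,0.25,0,0,0,1],[-0.055,-0.136,0.35,0,0,0,1],[-0.055,-0.136,0.45,0,0,0,1],[-0.055,-0.136,0.545,0,0,0,1],[-0.055,-0.136,0.545,0,0,0,1]]'; python3 - <<'E'
from h import *
import cv2
cv2.imwrite("pics/s1.png",cv2.resize(eyes.read_camera("side")[120:270,200:340,::-1],None,fx=4,fy=4,interpolation=2))
E
```

```text
time: 3.1
eef_pos: [0.5727, -0.1854, 0.0488]
tcp_rot: [0.017, 1.0, 0.002, -0.004]
contact_force: [-0.2, 1.2, 0.3]
opening: 1.002
finger_force: 0.0
```

View pics/s1.png

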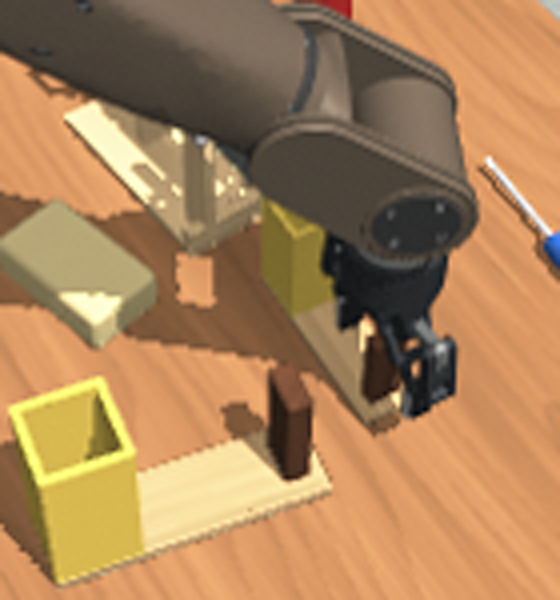

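The post (crop (378,365)) lies between the open fingers, so I'll close on it.

```bash
python3 -m handwheel '[[0,0,0,0,0,0,-0.2],[0,0,0,0,0,0,-1],[0,0,0,0,0,0,-1],[0,0,0,0,0,0,-1],[0,0,0,0,0,0,-1],[0,0,0,0,0,0,-1],[0,0,0,0,0,0,-1],[0,0,0,0,0,0,-1]]' 40; python3 - <<'E'
from h import *
s=monitor.get_state();print(s["eef_pos"],s["contact_force"])
qs=np.array([.5684,.0006,.0878])
for back in (.06,.02,.006,0,-.003):
    print(back,row(np.r_[world(qs,np.array([0,-.133-back,0]))[:2],s["eef_pos"][2]],down(.0878)))
E
```

```text
time: 4.15
eef_pos: [0.5757, -0.189, 0.0533]
tcp_rot: [0.019, 1.0, 0.0, 0.0]
contact_force: [-0.8, 4.2, 5.9]
opening: 0.179
finger_force: 40.5
[ 0.5757053  -0.18902091  0.05328031] [-0.78625126  4.17252356  5.92268014]
0.06 ([-0.024, -0.006, 0.0], [0.0, 0.0003, -0.0399])
0.02 ([-0.012, 0.094, 0.0], [0.0, 0.0003, -0.0399])
0.006 ([-0.007, 0.128, 0.0], [0.0, 0.0003, -0.0399])
0 ([-0.006, 0.143, 0.0], [0.0, 0.0003, -0.0399])
-0.003 ([-0.005, 0.151, 0.0], [0.0, 0.0003, -0.0399])
```

```bash
python3 -m handwheel '[[-0.024,0,0,0,0,-0.02,-1],[-0.024,0,0,0,0,-0.04,-1],[-0.022,0.02,0,0,0,-0.04,-1],[-0.019,0.04,0,0,0,-0.04,-1],[-0.016,0.06,0,0,0,-0.04,-1],[-0.014,0.08,0,0,0,-0.04,-1],[-0.011,0.1,0,0,0,-0.04,-1],[-0.009,0.115,0,0,0,-0.04,-1],[-0.008,0.122,0,0,0,-0.04,-1],[-0.008,0.122,0,0,0,-0.04,-1]]'
python3 - <<'E'
from h import *
qs=np.array([.5684,.0006,.0878])
s=monitor.get_state()
l=world([0,0,-qs[2]],s["eef_pos"]-np.r_[qs[:2],0]);print("in stand frame",l, s["contact_force"])
E
```

```text
time: 5.4
eef_pos: [0.5808, -0.1403, 0.0533]
tcp_rot: [-0.044, 0.999, -0.001, 0.001]
contact_force: [0.5, -2.3, 6.0]
opening: 0.178
finger_force: 40.7
in stand frame [-4.18964490e-05 -1.41489092e-01  5.32937239e-02] [ 0.49151861 -2.33708079  5.98019592]
```

8.5 mm short of nominal by the estimate. I'll push home in small steps and watch the force.

```bash
python3 -m handwheel '[[0,0.01,0,0,0,0,-1],[0,0.015,0,0,0,0,-1],[0,0.015,0,0,0,0,-1]]'; python3 -m handwheel '[[0,0.005,0,0,0,0,-1],[0,0.007,0,0,0,0,-1],[0,0.007,0,0,0,0,-1]]'
```

```text
time: 5.78
eef_pos: [0.5802, -0.1346, 0.0533]
tcp_rot: [-0.044, 0.999, -0.001, 0.001]
contact_force: [0.7, -4.1, 6.1]
opening: 0.181
finger_force: 40.7
time: 6.15
eef_pos: [0.58, -0.132, 0.0533]
tcp_rot: [-0.044, 0.999, -0.001, 0.001]
contact_force: [1.0, -3.4, 5.3]
opening: 0.182
finger_force: 40.6
```

```bash
python3 -m handwheel '[[0,0.005,0,0,0,0,-1],[0,0.008,0,0,0,0,-1],[0,0.008,0,0,0,0,-1]]'
```

```text
time: 6.52
eef_pos: [0.5801, -0.1306, 0.0533]
tcp_rot: [-0.045, 0.999, -0.003, 0.001]
contact_force: [1.7, -10.2, 2.5]
opening: 0.184
finger_force: 40.4
```

Contact force has risen to 10 N about 2 mm past nominal, so the holder is home. Releasing and rising.

```bash
python3 -m handwheel '[[0,0,0,0,0,0,0],[0,0,0,0,0,0,1],[0,0,0,0,0,0,1],[0,0,0,0,0,0,1],[0,0,0,0,0,0,1],[0,0,-0.1,0,0,0,1],[0,0,-0.25,0,0,0,1],[0,-0.05,-0.4,0,0,0,1],[0,-0.2,-0.55,0,0,0,1],[0,-0.4,-0.65,0,0,0,1],[0,-0.4,-0.65,0,0,0,1]]'; python3 - <<'E'
from h import *
import cv2
t=eyes.read_camera("top")[125:225,140:300,::-1];s=eyes.read_camera("side")[95:245,195:305,::-1]
a=cv2.resize(t,None,fx=3,fy=3,interpolation=2);b=cv2.resize(s,None,fx=3,fy=3,interpolation=2)
m=np.zeros((450,800,3),np.uint8);m[:300,:480]=a[:,:480];m[:450,470:800]=b;cv2.imwrite("pics/m2.png",m)
E
```

```text
time: 7.9
eef_pos: [0.5934, -0.2897, 0.3146]
tcp_rot: [-0.044, 0.999, -0.001, 0.001]
contact_force: [0.0, -0.2, -0.2]
opening: 0.994
finger_force: 0.0
```

View pics/m2.png

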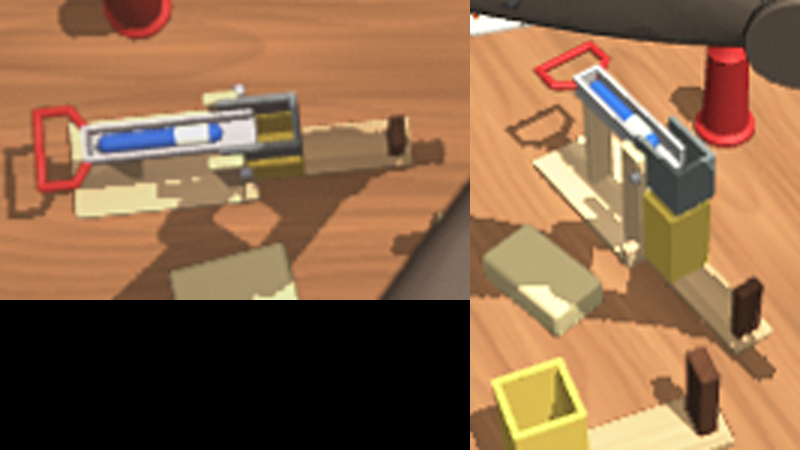

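The holder is now square under the throat in both views and the pen is still in the tray. Now I'll check the seat numerically and plan the handle approach.

```bash
python3 - <<'E'
from h import *
qs=np.array([.5684,.0006,.0878]); seat=world(qs,np.array([0,-.013,0]))
hq=[*seat[:2],qs[2]]
print("sled corner pred",proj("top",world(hq,np.array([-.025,-.137,.01]))),"seen",(276.5,180), "post pred",proj("side",world(hq,np.array([0,-.12,.085]))),"seen",(287.8,189))
R=down(.0878); h=world(qs,np.array([0,.196,.15]))
print(h,row([h[0],h[1]*.3,.31],R),row([h[0],h[1],.26],R))
E
```

```text
sled corner pred [276.9182358  178.93846747] seen (276.5, 180) post pred [287.89065453 189.78476031] seen (287.8, 189)
[0.5512133  0.19584502 0.15      ] ([0.033, 0.884, 0.011], [-0.0018, 0.0016, -0.0012]) ([0.005, 1.227, 0.134], [-0.0018, 0.0016, -0.0012])
```

Holder position agrees with the seat within about 1 px. Moving over the handle now.

```bash
python3 -m handwheel '[[0,0.15,0,0,0,0,-0.32],[0,0.3,0,0,0,0,-0.32],[0,0.45,0,0,0,0,-0.32],[0.01,0.6,0,0,0,0,-0.32],[0.01,0.75,0,0,0,0,-0.32],[0.02,0.9,0,0,0,0,-0.32],[0.01,1,0,0,0,0,-0.32],[0.01,1,0,0,0,0,-0.32]]'; python3 -m handwheel '[[0,0.12,0,0,0,0,-0.32],[0,0.227,0.1,0,0,0,-0.32],[0,0.227,0.2,0,0,0,-0.32],[0,0.227,0.25,0,0,0,-0.32],[0,0.227,0.25,0,0,0,-0.32]]'; python3 - <<'E'
from h import *
import cv2
t=eyes.read_camera("top")[125:225,130:250,::-1];s=eyes.read_camera("side")[60:180,190:300,::-1]
a=cv2.resize(t,None,fx=3.5,fy=3.5,interpolation=2);b=cv2.resize(s,None,fx=3.4,fy=3.4,interpolation=2)
m=np.zeros((420,800,3),np.uint8);m[:a.shape[0],:420]=a;m[:b.shape[0],422:422+b.shape[1]]=b;cv2.imwrite("pics/m3.png",m)
print(row([.5512,.1958,.154],down(.0878)))
E
```

```text
time: 9.0
eef_pos: [0.5528, 0.1134, 0.3116]
tcp_rot: [-0.047, 0.999, 0.0, -0.001]
contact_force: [0.5, -0.0, -0.3]
opening: 0.341
finger_force: 0.0
time: 9.62
eef_pos: [0.5451, 0.1997, 0.2105]
tcp_rot: [-0.044, 0.999, -0.0, -0.002]
contact_force: [0.7, -0.1, 0.6]
opening: 0.344
finger_force: 0.0
([-0.009, -0.012, 0.15], [0.0, 0.0007, -0.0002])
```

View pics/m3.png

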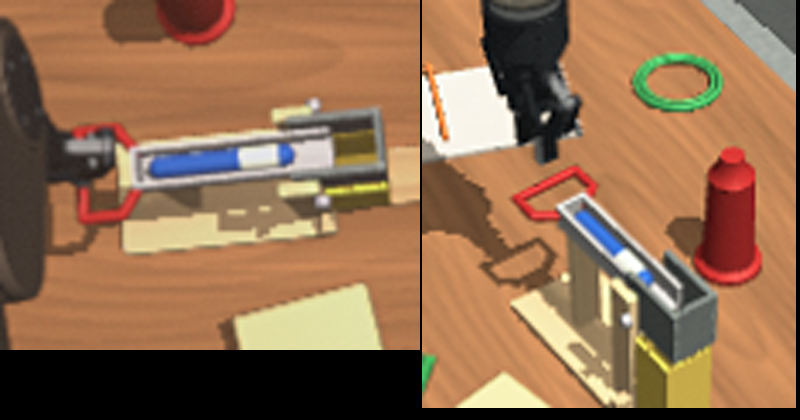

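The gripper hangs over the red bar (top (85,185), side (545,185)). Descending onto it and gripping lightly.

```bash
python3 -m handwheel '[[-0.012,-0.012,0.03,0,0,0,-0.32],[-0.012,-0.012,0.08,0,0,0,-0.32],[-0.012,-0.012,0.12,0,0,0,-0.32],[-0.012,-0.012,0.145,0,0,0,-0.32],[-0.012,-0.012,0.145,0,0,0,-0.32]]'; python3 -m handwheel '[[0,0,0,0,0,0,-1],[0,0,0,0,0,0,-1],[0,0,0,0,0,0,-1],[0,0,0,0,0,0,-1],[0,0,0,0,0,0,-1]]' 30
```

```text
time: 10.35
eef_pos: [0.5503, 0.1963, 0.1527]
tcp_rot: [-0.044, 0.999, -0.0, -0.001]
contact_force: [0.8, 0.1, 0.7]
opening: 0.348
finger_force: 0.0
time: 10.98
eef_pos: [0.5514, 0.1971, 0.1549]
tcp_rot: [-0.044, 0.999, 0.001, 0.001]
contact_force: [-0.1, 4.7, 1.0]
opening: 0.104
finger_force: 29.4
```

```bash
python3 -m handwheel '[[0,-0.002,-0.025,0,0,0,-1],[0,-0.005,-0.049,0,0,0,-1],[0,-0.012,-0.085,0,0,0,-1],[0,-0.0215,-0.12,0,0,0,-1],[0,-0.034,-0.155,0,0,0,-1],[0,-0.0485,-0.189,0,0,0,-1],[0,-0.0485,-0.189,0,0,0,-1]]'
```

```text
time: 11.85
eef_pos: [0.5532, 0.1781, 0.2316]
tcp_rot: [-0.044, 0.999, 0.002, 0.001]
contact_force: [-0.1, 7.9, 1.4]
opening: 0.1
finger_force: 29.5
```

```bash
python3 -m handwheel '[[0,-0.0175,-0.032,0,0,0,-1],[0,-0.0365,-0.0635,0,0,0,-1],[0,-0.0585,-0.093,0,0,0,-1],[0,-0.0825,-0.121,0,0,0,-1],[0,-0.109,-0.147,0,0,0,-1],[0,-0.1365,-0.171,0,0,0,-1],[0,-0.1665,-0.192,0,0,0,-1],[0,-0.1975,-0.212,0,0,0,-1],[0,-0.2305,-0.229,0,0,0,-1],[0,-0.264,-0.2435,0,0,0,-1],[0,-0.264,-0.2435,0,0,0,-1],[0,-0.264,-0.2435,0,0,0,-1]]'; python3 -m handwheel '[[0,0,0,0,0,0,-1],[0,0,0,0,0,0,-1],[0,0,0,0,0,0,-1],[0,0,0,0,0,0,-1]]'; python3 - <<'E'
from h import *
import cv2
t=eyes.read_camera("top")[110:230,130:300,::-1];s=eyes.read_camera("side")[70:220,195:305,::-1]
a=cv2.resize(t,(480,339),interpolation=2);b=cv2.resize(s,(315,430),interpolation=2)
m=np.zeros((430,800,3),np.uint8);m[:339,:480]=a;m[:,485:]=b;cv2.imwrite("pics/m4.png",m)
E
```

```text
time: 13.35
eef_pos: [0.5633, 0.0721, 0.3304]
tcp_rot: [-0.044, 0.999, 0.0, 0.003]
contact_force: [0.6, 4.1, 7.1]
opening: 0.101
finger_force: 30.9
time: 13.85
eef_pos: [0.5633, 0.0723, 0.3304]
tcp_rot: [-0.044, 0.999, 0.0, 0.003]
contact_force: [-0.2, 4.3, 7.2]
opening: 0.104
finger_force: 30.9
```

View pics/m4.png

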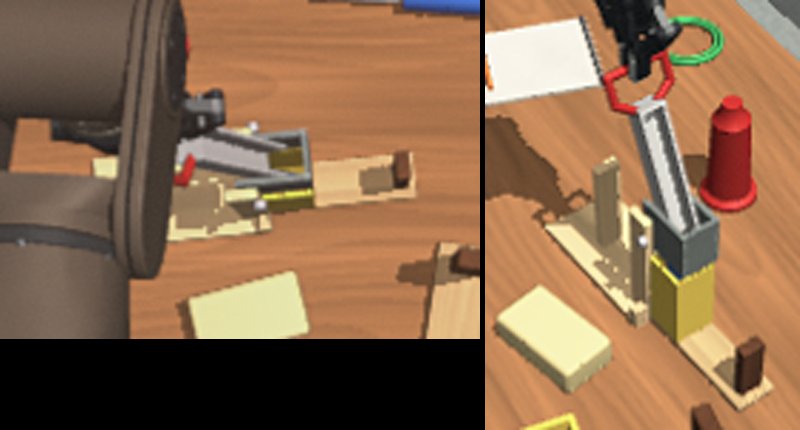

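The tray is empty, and a sliver of blue shows in the gap between the throat and the pot (680,270), so the pen has dropped in. Lowering along the same arc.

```bash
python3 -m handwheel '[[0,0.0335,0.0145,0,0,0,-1],[0,0.0665,0.0315,0,0,0,-1],[0,0.0975,0.0515,0,0,0,-1],[0,0.1275,0.0725,0,0,0,-1],[0,0.155,0.0965,0,0,0,-1],[0,0.1815,0.1225,0,0,0,-1],[0,0.2055,0.1505,0,0,0,-1],[0,0.2275,0.18,0,0,0,-1],[0,0.2465,0.2115,0,0,0,-1],[0,0.264,0.2435,0,0,0,-1],[0,0.264,0.2435,0,0,0,-1]]'; python3 -m handwheel '[[0,0.0145,0.034,0,0,0,-1],[0,0.027,0.069,0,0,0,-1],[0,0.0365,0.104,0,0,0,-1],[0,0.0435,0.14,0,0,0,-1],[0,0.0465,0.164,0,0,0,-1],[0,0.048,0.184,0,0,0,-1],[0,0.048,0.186,0,0,0,-1]]'
```

```text
time: 15.32
eef_pos: [0.5532, 0.1783, 0.2286]
tcp_rot: [-0.044, 0.999, 0.001, 0.001]
contact_force: [1.3, 5.6, 3.0]
opening: 0.098
finger_force: 32.4
time: 16.2
eef_pos: [0.5514, 0.197, 0.1536]
tcp_rot: [-0.044, 0.999, 0.001, 0.001]
contact_force: [3.0, 6.4, -0.0]
opening: 0.098
finger_force: 33.6
```

```bash
python3 -m handwheel '[[0,0,0,0,0,0,-0.4],[0,0,0,0,0,0,-0.32],[0,0,0,0,0,0,-0.32],[0,0,0,0,0,0,-0.32],[0,0,-0.06,0,0,0,-0.32],[0,0,-0.15,0,0,0,-0.32],[0,0.1,-0.25,0,0,0,-0.32],[0,0.25,-0.35,0,0,0,-0.32],[0,0.4,-0.35,0,0,0,-0.32],[0,0.5,-0.35,0,0,0,-0.32],[0,0.5,-0.35,0,0,0,-0.32]]'; python3 - <<'E'
from h import *
import cv2
t=eyes.read_camera("top")[110:230,130:300,::-1];s=eyes.read_camera("side")[70:220,195:305,::-1]
a=cv2.resize(t,(480,339),interpolation=2);b=cv2.resize(s,(315,430),interpolation=2)
m=np.zeros((430,800,3),np.uint8);m[:339,:480]=a;m[:,485:]=b;cv2.imwrite("pics/m5.png",m)
E
```

```text
time: 17.58
eef_pos: [0.5325, 0.398, 0.2953]
tcp_rot: [-0.046, 0.999, 0.0, -0.0]
contact_force: [0.6, -0.5, -0.8]
opening: 0.34
finger_force: 0.0
```

View pics/m5.png

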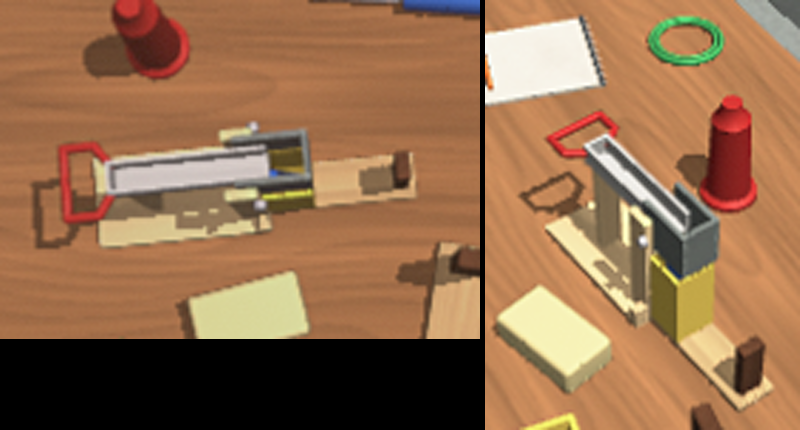

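The tray is level and empty, and the pen's blue end shows in the pot's mouth (275,172). The holder is still home and the gripper is clear of everything. Handing in.

```bash
python3 -c "
from plant import ctrl; print(ctrl.sign_off())"
```

```text
the job is handed in; nothing more can be done
None
```

The job is handed in at about 17.7 s: the last pictures show the yellow holder home against the stop bar, the pen end-down in it, the tray back at level and the gripper clear; the judge's verdict was not shown.

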